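Slide the board carrier home under the preheater's hold-down spring

ROBOT

A 6-joint arm with a two-finger parallel gripper is mounted at the origin on the work surface. World frame = base frame: x ahead of the robot, y to its left, z up, the work surface at z = 0. Lengths are in m, angles in rad, forces in N, time in s.
With the tool pointing down it reaches from about 0.35 to 0.775 m from the base axis. Payload 5.5 kg.
Tool frame: the origin (TCP) lies midway between the tips of the shut fingers; the grasp point (between the pads) lies 19 mm behind it; z points along the fingers, y is the direction in which the jaws open and shut (so a half turn about z gives the same grasp; the last joint's range is limited). The gripper opens to 85 mm and grips with 20 to 120 N. Pads are 22 mm wide; open, the fingers measure 114 mm over their backs; the gripper's body (76 mm by 85 mm) begins 54 mm behind the grasp point. The pads swing forward as they close: fully open they stand 13 mm farther back than shut.
Start: joints at [-1.306, 0.313, 0.046, 1.304, 0, 1.431], TCP at [0.226, -0.529, 0.231] pointing down, gripper open.
Joint ranges: [-2.76, 2.76], [-0.86, 1.69], [-1.03, 1.26], [-2.2, 2.34], [-1.47, 1.5], [-3.14, 3.14]. Speed limits (rad/s): [2.57, 2.57, 3.14, 3.14, 3.14, 3.14].

INTERFACE

Orientations are given as a unit quaternion [w, x, y, z].
In Python, from workcell import env gives the robot as it stands.
- The arm moves only by the shell command python3 -m creep 'ROWS' [OPENING] [FORCE]. ROWS is JSON, a list of rows, each a list of 6 numbers: the shift along the tool's x, y, z in m, then the turn, a rotation vector about the tool's x, y, z in degrees. A call has exactly 8 rows; each row is the pose to reach, as a shift and turn from the pose commanded when the call began, along the tool's axes at that moment; what a row does not reach only later rows make up. A row lasts 1/10 s, in which the tool goes at most 50 mm and 8.59 degrees, less where a joint would pass 70% of its speed; a pose out of reach is approached as far as the arm can. A call with a gripper value outside its range is refused whole. OPENING is the finger opening in m, from 0 to 0.0854, set as the call begins (- or left out, the last holds). The fingers move at their own pace and stop on an object; FORCE is the grip in N (left out, the last holds). Time passes only in rows, so rows that repeat a pose let the fingers close, or fill a call up. It gives the time, the measured TCP pose, the force and the opening at its end, in the units of the state.
- env.get_state(): the state, without advancing time (a new reading comes with each control period).
- env.read_camera(name): name is "side" or "top" or "wrist"; returns (picture, depth): 420x560x3 uint8, blue, green, red; 420x560 float32, m along the optical axis (not along the pixel's ray), 0 where there is no reading.
- env.camera_params(name): a dict with "fx", "fy", "cx", "cy" (pixels), "position" and "orientation" of the camera in the world. Camera axes: x right, y up, looking along -z (the intrinsics and any distortion apply to the point x, -y, -z); pixel columns grow to the right and rows downward; lengths in m; the calibration is good to about 2 mm. A picture is of the moment at which its call begins: read the wrist's pose just before it. camera_params takes no time and is no camera call; for the wrist camera it gives the pose at the moment of the call.
- env.hand_in(): hands the job in, once; it reports no verdict.
The state is a dict: "clock": time; "joint_pos": joint angles; "qvel": joint speeds; "tau": joint torques, N m; "tcp_pos": TCP position; "orientation": TCP orientation; "wrist_force": force on the tool from outside, world axes, zero at the start; "ft_torque": the same for the moment, N m; "finger_gap": finger opening in m.
Only numpy, scipy, OpenCV 4.12 (cv2) and the standard library are available. Lean on these libraries where they do the work, as an engineer would, in place of code of your own. Each camera call takes 0.05 s, during which the arm holds its last target. There are 200 camera calls.

TASK

Load the board carrier into the preheater without gripping or lifting it: with the fingertips on the bare finger land at its rear, press the carrier down firmly against the sprung heater plate, and keep it pressed down while you slide it forward, under the cross bar and the hold-down leaf spring, until it is fully home against the end stop. Then let go and move the hand clear, leaving the carrier held flat by the spring and the other things on the mat where they are.

Things in the scene. Friction and masses are not known exactly. Their poses are not given: they have to be found in the camera images.
- preheater: Board preheater, cold, fixed on the mat: grey box 260 x 140 mm, deck 40 mm above its underside. Origin: on its underside, below the middle of the heater plate. Its x axis is the way the carrier must slide (casing from x = -120 to +140 mm), z up. Two dark guide rails run along x, 87 mm apart inside, tops at z = 56 mm. Carrier fully home: its origin at x = 55 mm in this frame
- cross_bar (a point): Middle of the near lower edge of the dark steel cross bar that bridges the rails: x = 66, z = 53 mm of the preheater. The bar is 14 mm wide along x, its top at z = 66 mm (70 mm over screw heads). The hold-down leaf spring hangs from its far side
- end_stop (a point): Middle of the top edge of the stopping face of the dark end stop across the far end of the rails: x = 125, z = 56 mm of the preheater. Fully home, the carrier's front edge touches this face
- carrier: Board carrier: loose aluminium plate 140 (x) x 84 (y) x 8 mm, 0.18 kg, a logic board sunk in its middle, lying on the sprung heater plate between the rails (1.5 mm play each side), underside at z = 50 mm of the preheater. Origin: centre of its underside; x as the preheater's, front edge at +70 mm. Its front edge butts against the cross bar unless held down by over 5 mm. Sliding it pressed takes 5 to 15 N
- carrier_land (a point): Centre, on the plate's top face, of the bare finger land at the carrier's rear (x = -70 to -33 mm of the carrier); axes as the carrier. 18.5 mm ahead of this point a push ridge stands across the plate, 5 mm thick, 60 mm wide, 6 mm high, for the fingertips to push against; the rear edge is 18.5 mm behind it
- heater_plate (a joint): How far the sprung heater plate (steel, 200 x 70 mm, stays level) is pushed down: 0 = up, 0.010 m = bottomed, flush with the deck. Pushing starts at about 7 N and takes 1 N more per mm (17 N at the bottom). It rises again when released
- hold_spring (a joint): Angle by which the hold-down leaf spring is lifted: 0 = at rest, at most 0.5 rad. Steel leaf 44 mm wide, hinged at the far side of the cross bar, sloping down and forward to a rolled tip at x = 116 mm of the preheater, lowest point at z = 44.5 mm. The carrier's front edge lifts it in passing (4 to 7 N at the tip); 0.1 to 0.25 rad when the carrier is home
- tape_roll: roll of brown polyimide tape lying flat, 90 mm across, 22 mm high. Bystander; origin at its underside (middle)
- flux_jar: small amber jar with black cap, 42 mm across, 45 mm high, standing. Bystander; origin at its underside (middle)
- screwdriver: screwdriver with grey handle lying on the mat, 150 mm long. Bystander; origin at its underside (middle)
- tweezers: steel tweezers lying on the mat, about 130 mm long, 8 mm high. Bystander; origin at its underside (middle)
- screw_tray: open steel screw tray with two compartments, 90 x 65 x 16 mm. Bystander; origin at its underside (middle)
- brush: brush with black handle lying on the mat, 160 mm long. Bystander; origin at its underside (middle)
- phone_shell: opened phone shell with battery and board, lying flat, 146 x 71 x 8 mm. Bystander; origin at its underside (middle)
- solvent_bottle: white solvent bottle, 52 mm across, 105 mm high, standing. Bystander; origin at its underside (middle)
Things that resemble listed ones, but are neither listed nor needed, are in the scene too. Leave any brown look-alike of the carrier alone.

How it is judged:
On the way, in this order (a step that is already met when the one before it is completed fails the run):
1. the fingers press the carrier and the heater plate down by more than 4.5 mm, before the carrier has reached the leaf spring (contact force between the fingers and carrier above 4 N and value of joint heater_plate above 0.0045 m and x of carrier in the frame of preheater below 0.03 m), for 0.1 s.
2. the carrier, still pressed by the fingers, has its front edge under the leaf spring and lifts it (contact force between the fingers and carrier above 2 N and value of joint hold_spring above 0.05 rad and x of carrier in the frame of preheater above 0.02 m), for 0.1 s.
At the end, for the whole second after the job is handed in: the carrier rests against the end stop (within 4 mm), between the rails, flat (within 0.04 rad) and kept down under the cross bar (underside less than 47 mm above the preheater's underside), with the leaf spring lying on it (lifted by more than 0.06 rad) (x of carrier in the frame of preheater between 0.051 and 0.058 m and y of carrier in the frame of preheater between -0.005 and 0.005 m and z of carrier in the frame of preheater below 0.047 m and angle between carrier's own z axis and vertical below 0.04 rad and value of joint hold_spring above 0.06 rad and linear speed of carrier below 0.01 m/s); the robot touches nothing.
It fails at once if the carrier is lifted off or tipped out of its rails (z of carrier in the frame of preheater above 0.057 m or angle between carrier's own z axis and vertical above 0.15 rad).
It fails at once if a bystander is moved by more than 25 mm (distance of any of tape_roll, flux_jar, screwdriver, tweezers, screw_tray, brush, phone_shell, solvent_bottle from where it was at the start of the episode above 0.025 m).
It also fails if it takes over 37 s, if anything falls off the work surface, if the arm or the gripper's body presses on something with over 40 N, if the wrist force passes 120 N, or if a joint passes its speed limit or range.

## Working session

There is one attempt and no reset: what is moved stays moved. The work goes in short steps, Python scripts to look and compute and a shell command to move; the robot and the scene stay as the last step left them, time stands still between calls to the robot, and variables do not carry over. Pictures are saved under pics/ and viewed, about 8 in all and at most 12, crops included, and the job is handed in when it is done.

```bash
mkdir -p pics; ls
python3 - <<'E'
from workcell import env
import cv2,numpy as np
print(env.get_state())
for n in("top","side"):
    p,d=env.read_camera(n);cv2.imwrite(f"pics/{n}0.png",p);np.save(f"pics/{n}0.npy",d);print(n,env.camera_params(n))
E
```

```text
pics
{'clock': 0.0, 'joint_pos': array([-1.30559751e+00,  3.13964746e-01,  4.49884966e-02,  1.30359392e+00,
       -4.34513655e-06,  1.43120915e+00]), 'qvel': array([ 0.00113264, -0.00146423,  0.00136449, -0.00066636, -0.00035022,
       -0.00050539]), 'tau': array([ 6.13554835e-05, -4.80627894e+01,  2.98533690e+01,  1.93356571e-02,
       -9.26150301e-05, -1.20136349e-06]), 'tcp_pos': array([ 0.22631106, -0.5280428 ,  0.23043304]), 'orientation': array([-8.85036040e-04,  9.79587971e-01,  2.01013983e-01, -5.78354756e-05]), 'wrist_force': array([-0.09240472,  0.4266406 , -0.2237704 ]), 'ft_torque': array([-0.00361737, -0.0270395 , -0.02436435]), 'finger_gap': 0.0851595839087847}
top {'fx': 514.8179644670793, 'fy': 514.8179644670793, 'cx': 279.42288644759327, 'cy': 209.56057787017863, 'position': array([0.37590667, 0.02054779, 1.30660716]), 'orientation': array([ 0.70947646,  0.06422077, -0.06309227, -0.69895508])}
side {'fx': 384.3057387108482, 'fy': 384.3057387108482, 'cx': 269.89807411216, 'cy': 209.87772450097648, 'position': array([0.43812014, 0.5609538 , 0.6647907 ]), 'orientation': array([-0.10470488, -0.05034603,  0.36025498,  0.9255909 ])}
```

View pics/top0.png

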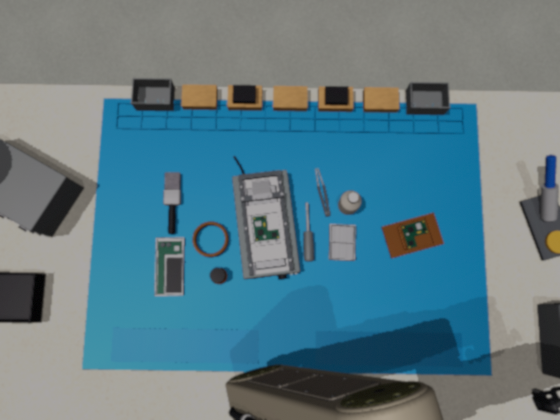

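View pics/side0.png

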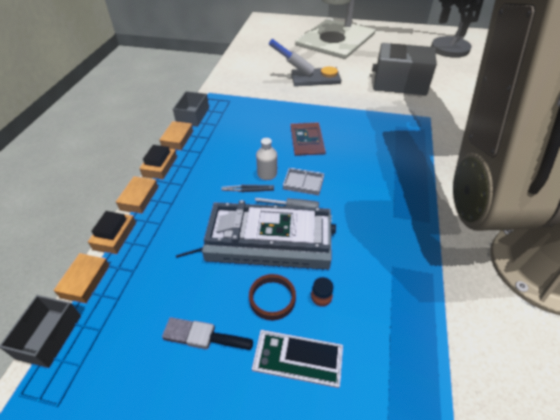

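The top view shows the preheater at about (235–298, 172–278), sliding direction up (+x), with the carrier's board near (265,228). I'll enlarge that crop.

```bash
cat > h.py <<'E'
import numpy as np
from scipy.spatial.transform import Rotation as R
def rot(q): return R.from_quat(np.roll(q,-1)).as_matrix()
def ray(c,u,v,z):
    d=rot(c["orientation"])@np.array([(u-c["cx"])/c["fx"],-(v-c["cy"])/c["fy"],-1]); p=c["position"]
    return p+d*(z-p[2])/d[2]
def pt(c,u,v,dep):
    return c["position"]+rot(c["orientation"])@(np.array([(u-c["cx"])/c["fx"],-(v-c["cy"])/c["fy"],-1])*dep)
def proj(c,P):
    q=rot(c["orientation"]).T@(np.asarray(P)-c["position"]); return c["cx"]+c["fx"]*q[0]/-q[2], c["cy"]-c["fy"]*q[1]/-q[2]
E
python3 - <<'E'
import cv2
p=cv2.imread("pics/top0.png")
c=cv2.resize(p[160:290,220:320],None,fx=6,fy=6,interpolation=cv2.INTER_CUBIC)[:,:]
c=cv2.resize(c,(460,598));cv2.imwrite("pics/c1.png",c)
E
```

```text
(no output)
```

View pics/c1.png

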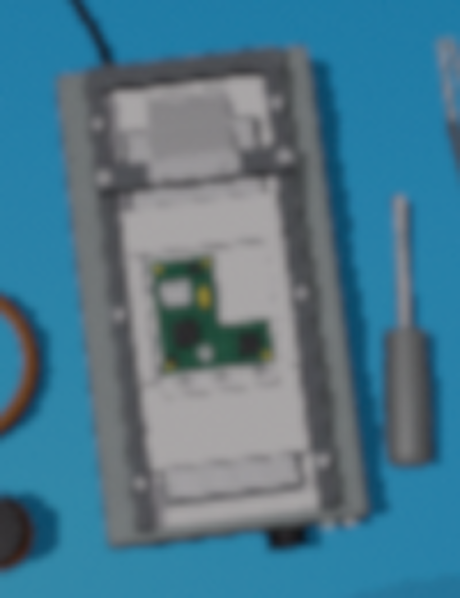

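The crop shows the casing corners at about (60,75), (305,48), (370,515), (110,545), the cross bar at y≈175, the carrier's front edge at ≈190, ridge at ≈385 and rear edge at ≈455, then the bare heater plate.

Run:
```python
from workcell import env
import numpy as np
from h import *
c=env.camera_params("top");d=np.load("pics/top0.npy")
f=lambda x,y,z:ray(c,220+x/4.6,160+y/4.6,z)
k=[f(*a,.04) for a in((60,75),(305,48),(370,515),(110,545))]
for a in k:print(a.round(4))
ax=(k[0]+k[1]-k[2]-k[3])/2;L=np.linalg.norm(ax);print("len",L,"w",np.linalg.norm(k[0]-k[1]),np.linalg.norm(k[2]-k[3]),"yaw",np.degrees(np.arctan2(ax[1],ax[0])))
m=sum(k)/4;print("mid",m,"origin",m-ax/L*.01)
for n,a in dict(rear=(230,455),ridge=(210,387),front=(200,193),railrearL=(140,530),railrearR=(345,510)).items():
  z=.058; u,v=220+a[0]/4.6,160+a[1]/4.6
  print(n,f(*a,z).round(4),"depthpt",pt(c,u,v,d[int(v),int(u)]).round(4))
s=env.get_state();w=env.camera_params("wrist");Rt=rot(s["orientation"])
print("cam in tool",Rt.T@(w["position"]-s["tcp_pos"]),"\n",Rt.T@rot(w["orientation"]),w["fx"])
print(Rt)
```

```text
[0.6905 0.143  0.04  ]
[0.7079 0.0084 0.04  ]
[ 0.4524 -0.0294  0.04  ]
[0.4345 0.1084 0.04  ]
len 0.25833610625427167 w 0.13568889204243975 0.1390061771261729 yaw 8.044493891297538
mid [0.57130064 0.05759215 0.04      ] origin [0.56139905 0.05619273 0.04      ]
rear [0.4816 0.0453 0.058 ] depthpt [0.4815 0.0452 0.0594]
ridge [0.5174 0.0565 0.058 ] depthpt [0.5168 0.0564 0.0635]
front [0.622 0.064 0.058] depthpt [0.6229 0.0641 0.0535]
railrearL [0.4417 0.0917 0.058 ] depthpt [0.4416 0.0917 0.0584]
railrearR [ 0.4537 -0.0156  0.058 ] depthpt [ 0.4548 -0.0161  0.0399]
cam in tool [ 0.07358157 -0.00035449 -0.14271399] 
 [[-7.51141774e-04  9.58086675e-01  2.86477503e-01]
 [ 9.99999623e-01  8.44417186e-04 -2.02052039e-04]
 [-4.35489893e-04  2.86477243e-01 -9.58086948e-01]] 326.258772363887
[[ 9.19178535e-01  3.93840862e-01 -4.43114126e-04]
 [ 3.93841047e-01 -9.19177163e-01  1.60400744e-03]
 [ 2.24423286e-04 -1.64888574e-03 -9.99998615e-01]]
```

Geometry is consistent (260×140 casing, land ≈ x 0.50, y 0.047; slide yaw ≈ 8°). Moving above the land with the fingers shut, using the half-turned yaw (188°) so joint 6 stays mid-range.

```bash
python3 -m creep '[[0.02,-0.0175,0,0,0,-6.9],[0.04,-0.035,0,0,0,-13.8],[0.06,-0.052,0,0,0,-20.7],[0.081,-0.07,0,0,0,-27.5],[0.101,-0.0875,0,0,0,-34.4],[0.121,-0.105,0,0,0,-41.3],[0.141,-0.122,0,0,0,-48.1],[0.161,-0.14,0,0,0,-55]]' 0
python3 -m creep '[[0.026,0.0065,0,0,0,-6.9],[0.052,0.013,0,0,0,-13.8],[0.078,0.0195,0,0,0,-20.7],[0.104,0.026,0,0,0,-27.5],[0.13,0.0325,0,0,0,-34.4],[0.155,0.039,0,0,0,-41.3],[0.181,0.0455,0,0,0,-48.1],[0.207,0.052,0,0,0,-55]]'
python3 -m creep '[[0.0095,0.025,0,0,0,-6.9],[0.019,0.05,0,0,0,-13.8],[0.0285,0.075,0.005,0,0,-20.7],[0.038,0.1,0.01,0,0,-27.5],[0.0475,0.125,0.015,0,0,-34.4],[0.057,0.15,0.02,0,0,-41.3],[0.0665,0.175,0.025,0,0,-48.1],[0.076,0.1995,0.03,0,0,-54.8]]'
python3 - <<'E'
from workcell import env
import cv2,numpy as np
from h import *
s=env.get_state();w=env.camera_params("wrist")
p,d=env.read_camera("wrist");cv2.imwrite("pics/w1.png",p);np.save("pics/w1.npy",d);np.save("pics/w1c.npy",w,allow_pickle=True)
print(s)
E
```

```text
clock: 0.9
tcp_pos: [0.3195, -0.3353, 0.2309]
orientation: [-0.0, 0.775, 0.632, 0.0]
wrist_force: [1.5, -0.3, -0.7]
finger_gap: 0.0002
clock: 1.7
tcp_pos: [0.4126, -0.1433, 0.231]
orientation: [-0.0, 0.395, 0.919, -0.0]
wrist_force: [1.2, 0.2, 0.4]
finger_gap: -0.0
clock: 2.5
tcp_pos: [0.5061, 0.0486, 0.2007]
orientation: [-0.0, -0.072, 0.997, -0.0]
wrist_force: [0.2, -0.5, 0.9]
finger_gap: -0.0001
{'clock': 2.5, 'joint_pos': array([-6.22715272e-02,  1.97016140e-01, -1.83095473e-01,  1.19146076e+00,
       -1.20646274e-04, -2.06722473e-01]), 'qvel': array([ 0.49197078,  0.27286237,  0.2136675 , -0.06244224, -0.00172398,
       -0.66786176]), 'tau': array([ -1.86188623, -42.40556717,  28.26829255,   0.25647394,
         0.05230466,   0.71048912]), 'tcp_pos': array([0.50605468, 0.04856548, 0.20066684]), 'orientation': array([-3.92605799e-04, -7.21627131e-02,  9.97392796e-01, -7.74785779e-06]), 'wrist_force': array([ 0.17311354, -0.52779117,  0.85520779]), 'ft_torque': array([-0.04476133, -0.05191791,  0.04996952]), 'finger_gap': -6.405345278688472e-05}
```

View pics/w1.png

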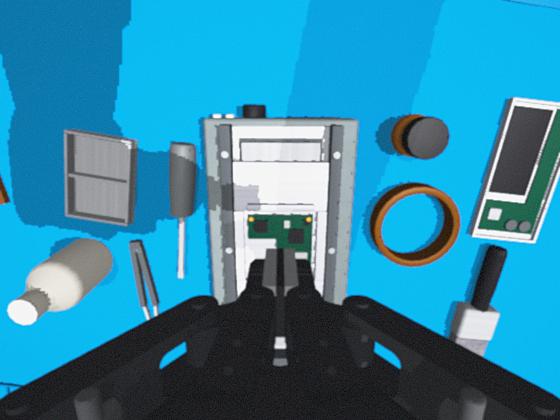

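The wrist view shows the casing square in the image. The carrier's rear edge is near v≈162 and the ridge near v≈207. The arm may still have been settling, so I'll take one settled look, enlarged.

```bash
python3 -m creep '[[0,0,0,0,0,0],[0,0,0,0,0,0],[0,0,0,0,0,0],[0,0,0,0,0,0],[0,0,0,0,0,0],[0,0,0,0,0,0],[0,0,0,0,0,0],[0,0,0,0,0,0]]'
python3 - <<'E'
from workcell import env
import cv2,numpy as np,pickle
from h import *
s=env.get_state();w=env.camera_params("wrist")
p,d=env.read_camera("wrist");np.save("pics/w2.npy",d);pickle.dump((s,w),open("pics/w2.pkl","wb"))
cv2.imwrite("pics/w2.png",p);cv2.imwrite("pics/w2c.png",cv2.resize(p[100:250,190:375],None,fx=4,fy=4,interpolation=cv2.INTER_CUBIC))
print(s["tcp_pos"],s["wrist_force"],rot(s["orientation"])[:,0])
E
```

```text
clock: 3.35
tcp_pos: [0.506, 0.0473, 0.2014]
orientation: [0.0, -0.07, 0.998, -0.0]
wrist_force: [0.6, -0.1, -0.4]
finger_gap: 0.0
[0.50598329 0.04734179 0.20136665] [ 0.58600241 -0.09564806 -0.44741842] [-9.90323787e-01 -1.38775967e-01 -1.67283051e-04]
```

View pics/w2c.png

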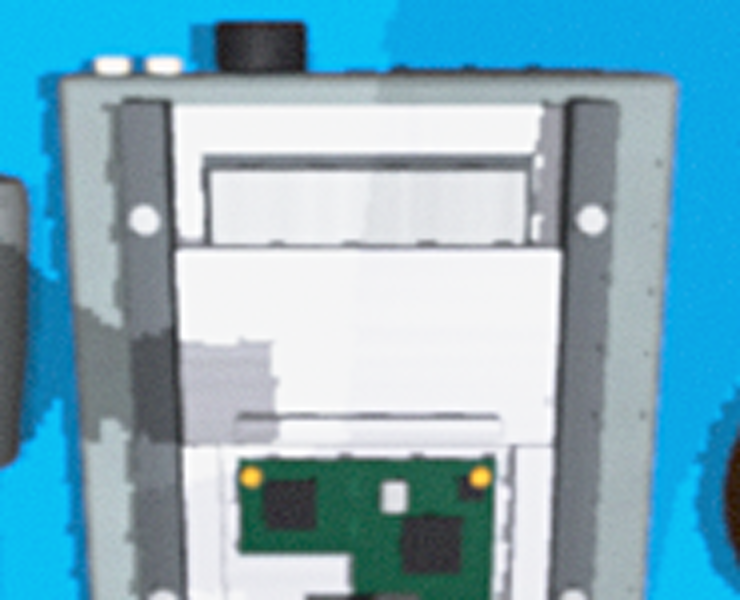

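The crop shows the carrier's rear edge from (175,246) to (560,246), the ridge line at y≈416 (x 238–498), and the casing's rear corners at (62,80) and (678,80).

Run:
```python
import numpy as np,pickle
from h import *
s,c=pickle.load(open("pics/w2.pkl","rb"));d=np.load("pics/w2.npy")
f=lambda x,y,z:ray(c,190+x/4,100+y/4,z)
P={k:f(*v) for k,v in dict(rl=(175,246,.058),rr=(560,246,.058),gl=(238,414,.058),gr=(498,414,.058),cl=(62,80,.04),cr=(678,80,.04)).items()}
for k in P:print(k,P[k].round(4))
for a,b in("rl rr","gl gr","cl cr") and (("rl","rr"),("gl","gr"),("cl","cr")):
  v=P[b]-P[a];print(a,"w",np.linalg.norm(v).round(4),"mid",((P[a]+P[b])/2).round(4),"yaw",np.degrees(np.arctan2(v[1],v[0]))-90)
for q in((370,330),(370,120),(620,300),(300,200)):
  u,v=190+q[0]/4,100+q[1]/4;print(q,pt(c,u,v,d[int(v),int(u)]).round(4))
T=rot(s["orientation"]);m=(P["rl"]+P["rr"])/2;print("rear mid rel. tcp, tool axes",T.T@(m-s["tcp_pos"]), "ridge",T.T@((P["gl"]+P["gr"])/2-s["tcp_pos"]))
```

```text
rl [0.4847 0.0038 0.058 ]
rr [0.473  0.0877 0.058 ]
gl [0.5211 0.0218 0.058 ]
gr [0.5129 0.0806 0.058 ]
cl [ 0.454  -0.0273  0.04  ]
cr [0.4348 0.1103 0.04  ]
rl w 0.0847 mid [0.4789 0.0457 0.058 ] yaw 7.9403068687080065
gl w 0.0594 mid [0.517  0.0512 0.058 ] yaw 7.944354123565674
cl w 0.1389 mid [0.4444 0.0415 0.04  ] yaw 7.936591790099925
(370, 330) [0.4968 0.0488 0.0612]
(370, 120) [0.4529 0.0427 0.0437]
(620, 300) [0.4857 0.1066 0.0424]
(300, 200) [0.4717 0.0296 0.0524]
rear mid rel. tcp, tool axes [0.0270808  0.00216862 0.14336188] ridge [-0.01142242  0.00232599  0.14336831]
```

Widths (84.7, 59.4, 139 mm) and yaw (7.94°) agree with the given sizes. The carrier is at x ≈ −15 mm, so it slides about 70 mm. Going down just behind the ridge.

```bash
python3 -m creep '[[0.001,0.001,0.02,0,0,0],[0.002,0.002,0.04,0,0,0],[0.002,0.002,0.06,0,0,0],[0.002,0.002,0.08,0,0,0],[0.002,0.002,0.1,0,0,0],[0.002,0.002,0.12,0,0,0],[0.002,0.002,0.132,0,0,0],[0.002,0.002,0.132,0,0,0]]'
python3 -m creep '[[0,0,0.001,0,0,0],[0,0,0.002,0,0,0],[0,0,0.003,0,0,0],[0,0,0.004,0,0,0],[0,0,0.005,0,0,0],[0,0,0.006,0,0,0],[0,0,0.006,0,0,0],[0,0,0.006,0,0,0]]'
```

```text
clock: 4.2
tcp_pos: [0.5023, 0.0492, 0.0677]
orientation: [-0.002, -0.07, 0.998, 0.0]
wrist_force: [-0.5, 0.4, -0.7]
finger_gap: -0.0003
clock: 5.0
tcp_pos: [0.5037, 0.0491, 0.0632]
orientation: [-0.0, -0.07, 0.998, -0.0]
wrist_force: [-0.0, -0.9, 0.4]
finger_gap: 0.0002
```

```bash
python3 -m creep '[[0,0,0.001,0,0,0],[0,0,0.002,0,0,0],[0,0,0.003,0,0,0],[0,0,0.004,0,0,0],[0,0,0.005,0,0,0],[0,0,0.006,0,0,0],[0,0,0.006,0,0,0],[0,0,0.006,0,0,0]]'
```

```text
clock: 5.8
tcp_pos: [0.5038, 0.0491, 0.0581]
orientation: [0.0, -0.07, 0.998, -0.0]
wrist_force: [-1.9, 0.4, 7.6]
finger_gap: -0.0001
```

Contact at z≈0.058, as expected. Pressing further.

```bash
python3 -m creep '[[0,0,0.001,0,0,0],[0,0,0.002,0,0,0],[0,0,0.003,0,0,0],[0,0,0.004,0,0,0],[0,0,0.005,0,0,0],[0,0,0.006,0,0,0],[0,0,0.007,0,0,0],[0,0,0.007,0,0,0]]'
python3 -m creep '[[0,0,0.0005,0,0,0],[0,0,0.001,0,0,0],[0,0,0.001,0,0,0],[0,0,0.001,0,0,0],[0,0,0.001,0,0,0],[0,0,0.001,0,0,0],[0,0,0.001,0,0,0],[0,0,0.001,0,0,0]]'
```

```text
clock: 6.6
tcp_pos: [0.5038, 0.0491, 0.0517]
orientation: [0.0, -0.07, 0.998, -0.0]
wrist_force: [-4.3, 0.5, 13.9]
finger_gap: -0.0002
clock: 7.4
tcp_pos: [0.5038, 0.0491, 0.051]
orientation: [0.001, -0.07, 0.998, -0.0]
wrist_force: [-5.1, 0.4, 15.8]
finger_gap: -0.0002
```

```bash
python3 -m creep '[[-0.001,0,0.0005,0,0,0],[-0.002,0,0.001,0,0,0],[-0.004,0,0.001,0,0,0],[-0.006,0,0.001,0,0,0],[-0.008,0,0.001,0,0,0],[-0.010,0,0.001,0,0,0],[-0.012,0,0.001,0,0,0],[-0.014,0,0.001,0,0,0]]'
```

```text
clock: 8.2
tcp_pos: [0.5174, 0.0507, 0.051]
orientation: [0.0, -0.07, 0.998, -0.001]
wrist_force: [-8.6, -0.6, 23.0]
finger_gap: 0.0003
```

```bash
python3 -m creep '[[-0.002,0,0,0,0,0],[-0.004,0,0,0,0,0],[-0.006,0,0,0,0,0],[-0.008,0,0,0,0,0],[-0.010,0,0,0,0,0],[-0.012,0,0,0,0,0],[-0.014,0,0,0,0,0],[-0.016,0,0,0,0,0]]'
python3 - <<'E'
from workcell import env
import cv2,numpy as np,pickle
s=env.get_state();w=env.camera_params("wrist")
p,d=env.read_camera("wrist");pickle.dump((s,w,d),open("pics/w3.pkl","wb"))
cv2.imwrite("pics/w3.png",p);print(s["tcp_pos"],s["wrist_force"])
E
```

```text
clock: 9.0
tcp_pos: [0.5333, 0.053, 0.051]
orientation: [0.0, -0.07, 0.998, -0.001]
wrist_force: [-7.9, -1.6, 22.7]
finger_gap: 0.0001
[0.53331932 0.05298589 0.05099137] [-7.87250491 -1.61149658 22.73791451]
```

View pics/w3.png

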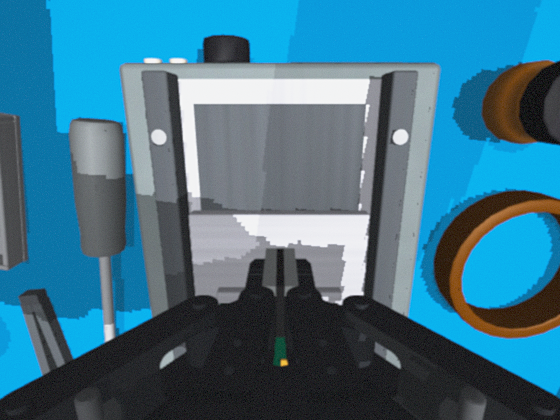

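The rear edge is at v≈212 (u 190–368), the fingers sit on the land behind the ridge, and the exposed heater plate (v 104–210) looks flush. Checking that the carrier moved with the fingers.

Run:
```python
import numpy as np,pickle
from h import *
s,c,d=pickle.load(open("pics/w3.pkl","rb"))
T=rot(s["orientation"])
m=(ray(c,190,212,.049)+ray(c,368,212,.049))/2
print(m,T.T@(m-s["tcp_pos"]))
k=(ray(c,122,65,.04)+ray(c,440,65,.04))/2;print("casing rear",k,"carrier x",-.12+np.linalg.norm((m-k)[:2])+.07)
for u,v in((280,225),(280,150),(280,90)):print(pt(c,u,v,d[v,u]).round(4))
```

```text
[0.50769194 0.04941541 0.049     ] [2.58765586e-02 2.83318616e-05 1.96963796e-03]
casing rear [0.44385708 0.04136131 0.04      ] carrier x 0.014340954281431215
[0.5133 0.0507 0.051 ]
[0.4799 0.046  0.0433]
[0.4543 0.0424 0.044 ]
```

Carrier moved with the fingers (x ≈ 14 mm, plate bottomed). Continuing.

```bash
python3 -m creep '[[-0.002,0,0,0,0,0],[-0.004,0,0,0,0,0],[-0.006,0,0,0,0,0],[-0.008,0,0,0,0,0],[-0.010,0,0,0,0,0],[-0.012,0,0,0,0,0],[-0.014,0,0,0,0,0],[-0.016,0,0,0,0,0]]'
```

```text
clock: 9.85
tcp_pos: [0.5492, 0.0552, 0.051]
orientation: [0.0, -0.07, 0.998, -0.001]
wrist_force: [-7.6, -1.8, 22.4]
finger_gap: -0.0002
```

```bash
python3 -m creep '[[-0.002,0,0,0,0,0],[-0.004,0,0,0,0,0],[-0.006,0,0,0,0,0],[-0.008,0,0,0,0,0],[-0.010,0,0,0,0,0],[-0.012,0,0,0,0,0],[-0.014,0,0,0,0,0],[-0.016,0,0,0,0,0]]'
```

```text
clock: 10.65
tcp_pos: [0.5615, 0.057, 0.0509]
orientation: [-0.003, -0.07, 0.998, -0.001]
wrist_force: [-19.6, -3.1, 32.8]
finger_gap: 0.0003
```

It resisted after ~12 mm (20 N). Looking to see where the carrier stands.

Run:
```python
from workcell import env
import cv2,numpy as np,pickle
s=env.get_state();w=env.camera_params("wrist")
p,d=env.read_camera("wrist");q,e=env.read_camera("side");pickle.dump((s,w,d),open("pics/w4.pkl","wb"))
a=p[30:330,80:480];b=cv2.resize(q[180:280,190:350],(400,250),interpolation=cv2.INTER_CUBIC)
cv2.imwrite("pics/w4.png",np.vstack([a,b]));print(s["tcp_pos"],s["wrist_force"],s["orientation"])
```

```text
[0.56148934 0.05703417 0.05092514] [-19.60341989  -3.10005381  32.8038003 ] [-2.77538876e-03 -6.95457960e-02  9.97574417e-01 -9.80606563e-04]
```

View pics/w4.png

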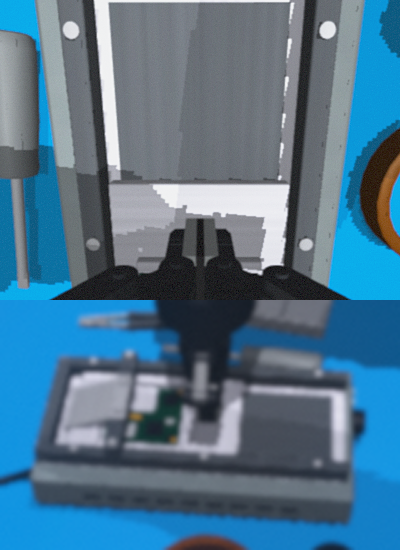

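Run:
```python
import numpy as np,pickle
from h import *
s,c,d=pickle.load(open("pics/w4.pkl","rb"))
T=rot(s["orientation"])
m=(ray(c,188,212,.048)+ray(c,369,212,.048))/2
k=(ray(c,188,32,.04)+ray(c,362,32,.04))/2
a=T[:,0];L=-(m-k)@a
print(m,"rel tcp",T.T@(m-s["tcp_pos"]),"from plate rear",L,"carrier x",-.1+L+.07, "plate w",np.linalg.norm(ray(c,188,32,.04)-ray(c,362,32,.04)))
print("from w1/w2 casing rear: x",-.12+np.dot((m-np.array([.4441,.0414,0]))[:2],[np.cos(.1387),np.sin(.1387)])+.07)
```

```text
[0.5362225  0.05328443 0.048     ] rel tcp [ 0.02552571 -0.00020285  0.00307034] from plate rear 0.07777418466041623 carrier x 0.04777418466041623 plate w 0.07408967714477846
from w1/w2 casing rear: x 0.042880899149446206
```

Estimates agree at x ≈ 43–44 mm, about 11 mm short, at the leaf's rolled tip. The press is harder than needed, so I'll ease it by 1 mm and continue in small steps.

```bash
python3 -m creep '[[0,0,-0.0005,0,0,0],[0,0,-0.001,0,0,0],[0,0,-0.001,0,0,0],[0,0,-0.001,0,0,0],[-0.0005,0,-0.001,0,0,0],[-0.001,0,-0.001,0,0,0],[-0.001,0,-0.001,0,0,0],[-0.001,0,-0.001,0,0,0]]'
```

```text
clock: 11.55
tcp_pos: [0.5615, 0.0571, 0.051]
orientation: [-0.004, -0.069, 0.998, -0.001]
wrist_force: [-15.9, -3.5, 24.4]
finger_gap: 0.0001
```

```bash
python3 -m creep '[[-0.0005,0,0,0,0,0],[-0.001,0,0,0,0,0],[-0.0015,0,0,0,0,0],[-0.002,0,0,0,0,0],[-0.0025,0,0,0,0,0],[-0.003,0,0,0,0,0],[-0.003,0,0,0,0,0],[-0.003,0,0,0,0,0]]'
```

```text
clock: 12.35
tcp_pos: [0.5676, 0.058, 0.051]
orientation: [-0.001, -0.07, 0.998, -0.0]
wrist_force: [-9.0, -1.5, 16.8]
finger_gap: 0.0001
```

Run:
```python
from workcell import env
import cv2,numpy as np
p,d=env.read_camera("top");q,e=env.read_camera("side")
a=cv2.resize(p[165:285,225:305],(400,600),interpolation=cv2.INTER_CUBIC);b=cv2.resize(q[190:290,195:345],(400,267),interpolation=cv2.INTER_CUBIC)
cv2.imwrite("pics/t5.png",np.hstack([a,np.vstack([b,np.zeros((333,400,3),np.uint8)])]))
```

```text
(no output)
```

View pics/t5.png

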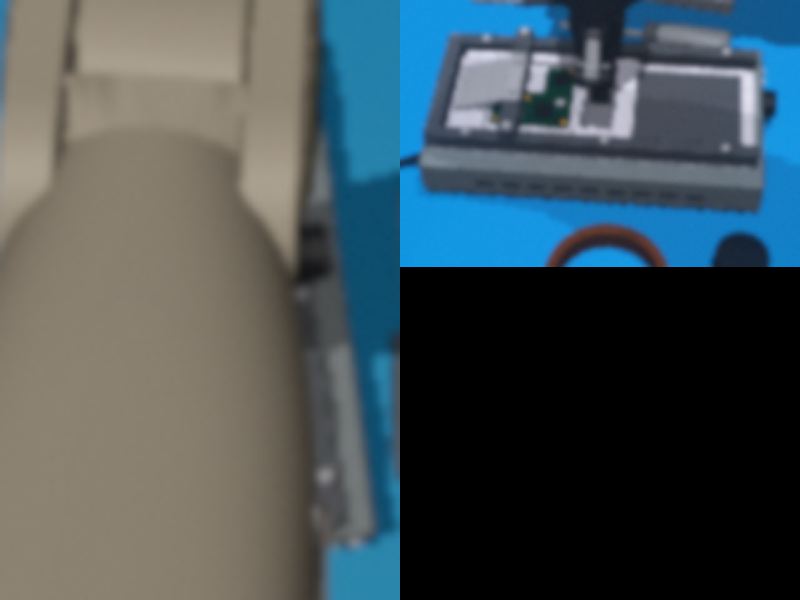

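The carrier moved on past the leaf's tip (+6 mm, x ≈ 50); the top camera is blocked by the arm. Pushing on to the stop, with slightly more press.

```bash
python3 -m creep '[[-0.001,0,0.0005,0,0,0],[-0.002,0,0.0005,0,0,0],[-0.003,0,0.0005,0,0,0],[-0.004,0,0.0005,0,0,0],[-0.005,0,0.0005,0,0,0],[-0.006,0,0.0005,0,0,0],[-0.006,0,0.0005,0,0,0],[-0.006,0,0.0005,0,0,0]]'
```

```text
clock: 13.25
tcp_pos: [0.5722, 0.0587, 0.051]
orientation: [-0.002, -0.07, 0.998, -0.001]
wrist_force: [-12.9, -2.0, 22.6]
finger_gap: -0.0
```

```bash
python3 -m creep '[[-0.001,0,0,0,0,0],[-0.002,0,0,0,0,0],[-0.003,0,0,0,0,0],[-0.004,0,0,0,0,0],[-0.004,0,0,0,0,0],[-0.004,0,0,0,0,0],[-0.004,0,0,0,0,0],[-0.004,0,0,0,0,0]]'
```

```text
clock: 14.05
tcp_pos: [0.5722, 0.0587, 0.0509]
orientation: [-0.005, -0.069, 0.998, -0.001]
wrist_force: [-22.7, -4.4, 32.9]
finger_gap: -0.0002
```

No further travel with +10 N: consistent with the stop (travel ≈ 69 mm). Relieving most of the forward push, then lifting straight up and backing off for a look.

```bash
python3 -m creep '[[0.001,0,0,0,0,0],[0.002,0,0,0,0,0],[0.003,0,0,0,0,0],[0.004,0,-0.0005,0,0,0],[0.005,0,-0.001,0,0,0],[0.005,0,-0.002,0,0,0],[0.005,0,-0.003,0,0,0],[0.005,0,-0.004,0,0,0]]'
python3 -m creep '[[0,0,-0.002,0,0,0],[0,0,-0.004,0,0,0],[0,0,-0.006,0,0,0],[0,0,-0.009,0,0,0],[0,0,-0.012,0,0,0],[0,0,-0.018,0,0,0],[0,0,-0.024,0,0,0],[0,0,-0.03,0,0,0]]'
python3 -m creep '[[0,0,-0.015,0,0,0],[0,0,-0.03,0,0,0],[0,0,-0.045,0,0,0],[0,0,-0.06,0,0,0],[0,0,-0.075,0,0,0],[0,0,-0.09,0,0,0],[0,0,-0.09,0,0,0],[0,0,-0.09,0,0,0]]'
python3 - <<'E'
from workcell import env
import cv2,numpy as np,pickle
s=env.get_state();w=env.camera_params("wrist")
p,d=env.read_camera("wrist");pickle.dump((s,w,d),open("pics/w6.pkl","wb"))
cv2.imwrite("pics/w6.png",cv2.resize(p[50:270,160:400],None,fx=2.5,fy=2.5,interpolation=cv2.INTER_CUBIC));print(s["tcp_pos"])
E
```

```text
clock: 14.85
tcp_pos: [0.5721, 0.0586, 0.0529]
orientation: [-0.002, -0.07, 0.998, -0.0]
wrist_force: [-4.8, -1.2, 5.6]
finger_gap: -0.0001
clock: 15.65
tcp_pos: [0.5749, 0.0591, 0.0838]
orientation: [0.001, -0.07, 0.998, -0.0]
wrist_force: [0.1, -0.5, -0.9]
finger_gap: -0.0
clock: 16.45
tcp_pos: [0.5744, 0.059, 0.1731]
orientation: [0.001, -0.07, 0.998, -0.0]
wrist_force: [0.3, -0.3, -0.7]
finger_gap: 0.0
[0.57441513 0.05902702 0.17311612]
```

View pics/w6.png

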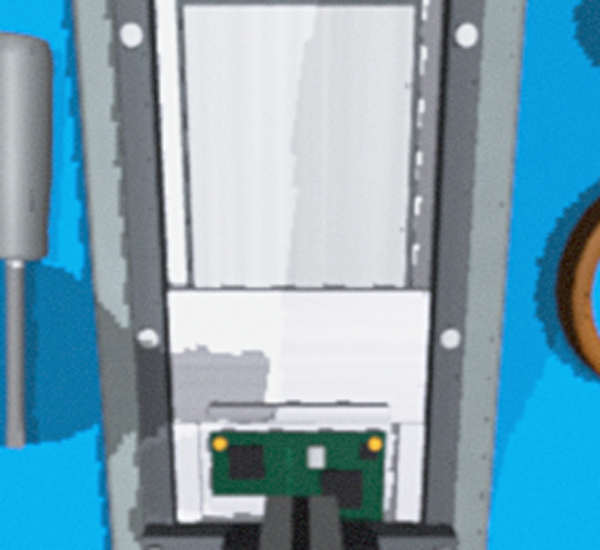

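Rear edge at y≈289 (x 166–432), plate rear edge at y≈6, cross bar at the bottom behind the fingers; the carrier sits square. Backing up and away for a view from the top camera as well.

```bash
python3 - <<'E'
import numpy as np,pickle
from h import *
s,c,d=pickle.load(open("pics/w6.pkl","rb"))
f=lambda x,y,z:ray(c,160+x/2.5,50+y/2.5,z)
ax=np.array([np.cos(.1387),np.sin(.1387)])
for z in(.053,.056):
  a,b=f(166,289,z),f(432,289,z);m=(a+b)/2
  k=(f(183,6,z-.008)+f(416,6,z-.008))/2
  print(z,"w",np.linalg.norm(a-b),"mid",m,"x casing",-.05+(m[:2]-[.4441,.0414])@ax,"x plate",-.03+(m-k)[:2]@ax,"lat",(m[:2]-[.4441,.0414])@[-ax[1],ax[0]])
for x,y in((300,340),(300,150),(110,200)):
  u,v=160+x/2.5,50+y/2.5;print(pt(c,u,v,d[int(v),int(u)]).round(4))
E
python3 -m creep '[[0.02,0.03,-0.01,0,0,0],[0.04,0.06,-0.02,0,0,0],[0.06,0.1,-0.03,0,0,0],[0.07,0.15,-0.04,0,0,0],[0.08,0.19,-0.05,0,0,0],[0.09,0.23,-0.05,0,0,0],[0.09,0.27,-0.05,0,0,0],[0.09,0.3,-0.05,0,0,0]]'
python3 - <<'E'
from workcell import env
import cv2,numpy as np
print(env.get_state()["tcp_pos"])
p,d=env.read_camera("top");q,e=env.read_camera("side");cv2.imwrite("pics/t7.png",p)
a=cv2.resize(p[165:285,225:305],(400,600),interpolation=cv2.INTER_CUBIC);b=cv2.resize(q[190:290,195:345],(400,267),interpolation=cv2.INTER_CUBIC)
c=cv2.resize(p[150:310,130:370],(400,267))
cv2.imwrite("pics/t7c.png",np.hstack([a,np.vstack([b,c,np.zeros((66,400,3),np.uint8)])]))
E
```

```text
0.053 w 0.0863109577364978 mid [0.54739769 0.05541025 0.053     ] x casing 0.05424267025491174 x plate 0.055224496309724896 lat -0.0004057886845360379
0.056 w 0.08532544381886263 mid [0.54688491 0.05534285 0.056     ] x casing 0.05372549909884322 x plate 0.054264860186416713 lat -0.0004016457787606436
[0.5633 0.058  0.0565]
[0.5045 0.0497 0.0484]
[ 0.5287 -0.0095  0.043 ]
clock: 17.3
tcp_pos: [0.4419, 0.3456, 0.2219]
orientation: [-0.001, -0.07, 0.998, -0.0]
wrist_force: [-0.4, -0.8, -0.6]
finger_gap: -0.0002
[0.44185212 0.34559646 0.22190136]
```

View pics/t7c.png

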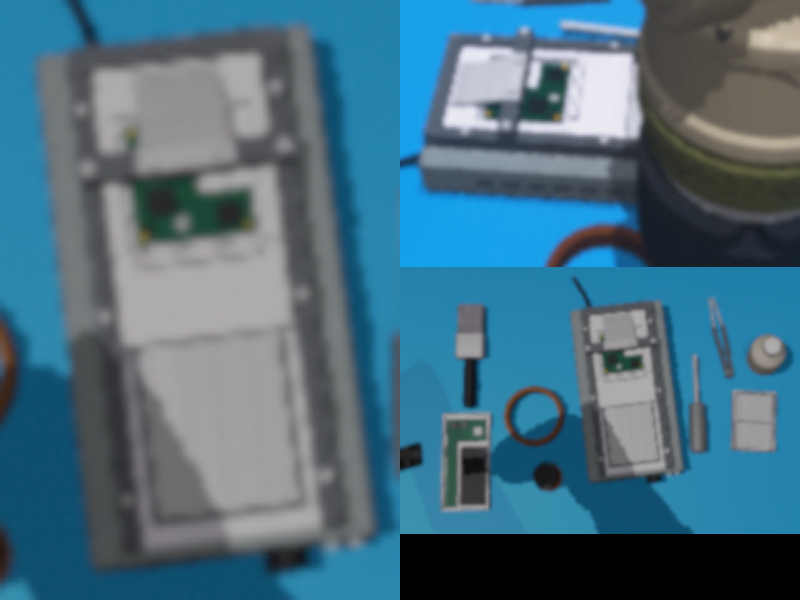

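The carrier is home (x ≈ 54–55 mm, lateral −0.4 mm), held down under the bar and leaf. The bystanders are in place and the hand is clear.

```bash
python3 -c "
from workcell import env
print(env.get_state()['wrist_force']);print(env.hand_in())"
```

```text
[-0.35789477 -0.81649127  0.333032  ]
the job is handed in; nothing more can be done
None
```

The carrier is fully home against the end stop and the job is handed in, at about 17 s on the robot's clock. No verdict came back.

**What I did:** I pressed the shut fingertips onto the finger land just behind the push ridge until the plate was about 8 mm down (15.8 N), and it bottomed as the slide began. I kept it pressed while sliding it about 69 mm under the cross bar and leaf spring. It stopped firmly, with no more travel for 10 N more push. I then eased the push, lifted straight up and moved the hand clear.

**Last checks:**
- **Position:** the wrist view puts the carrier at x = 53.7 to 55.2 mm, against 55 mm for fully home. It is 0.4 mm off centre sideways and square in the rails.
- **Height:** the depth reading of its top was 56.5 mm. Depth readings ran about 3 mm high all along, so I take the top as about 53 mm, just under the bar.
- **Surroundings:** the bystanders look unmoved in the top view, though I did not measure them. The wrist force is about zero.

**What disagreed or could not be checked:**
- **Snag on the way:** the carrier stuck at about x = 43 mm, at the leaf's tip, with about 20 N of forward push. It went on after I eased the press by 1 mm and pushed further.
- **Mid-slide reading:** at that point two position estimates differed, 43 and 48 mm.
- **Leaf spring angle:** I saw the leaf lying on the carrier but did not measure how far it was lifted.

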